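# Put the serving board from the hob away in the board rack

## Robot

A 6-joint arm with a two-finger parallel gripper is mounted at the origin on a cart in front of the work surface, level with it; the furniture and walls round the work are solid. World frame = base frame: x ahead of the robot, y to its left, z up, the work surface at z = 0. Lengths are in mm, angles in degrees, forces in N, time in s.
With the tool pointing down it reaches from about 350 to 850 mm from the base axis. Payload 8.1 kg.
Tool frame: the origin (TCP) lies at the centre of the arm's flange, where the gripper is bolted on; the fingertips stand 173 mm ahead of it and the grasp point (between the pads) lies 155 mm ahead of it; z points along the fingers, y is the line along which they close (so a half turn about z gives the same grasp; the last joint's range is limited). The gripper opens to 85 mm and grips with 20 to 120 N. Pads are 22 mm wide; open, the fingers measure 114 mm over their backs; the gripper's body (76 mm by 85 mm) begins 54 mm behind the grasp point. The pads swing forward as they close: fully open they stand 13 mm farther back than shut.
Start: joints at [70.852, 7.471, 85.268, -0, 87.261, -4.893], TCP at [147.723, 581.537, 404.692] pointing down, gripper open.
Joint ranges: [-169.43, 169.43], [-51.17, 129.36], [1.28, 143.12], [-76.62, 256.62], [0, 156.53], [-152.29, 152.29]. Speed limits (degrees/s): [136.94, 136.94, 159.86, 180, 180, 180].

## Interface

Orientations are given as [roll, pitch, yaw] about the fixed x, y, z axes, in that order (R = Rz(yaw) Ry(pitch) Rx(roll)).
In Python, from bench import * gives the robot as it stands.
- The arm moves only by the shell command python3 -m jog 'ROWS' [FORCE]. ROWS is text: rows parted by semicolons, each of 7 numbers parted by spaces: the shift along the tool's x, y, z scaled (see below), then the turn, a rotation vector about the tool's x, y, z scaled (see below), then the closure, from -1 (fully open) to 1 (shut). In form: tx ty tz wx wy wz hand; .... A call has 1 to 5 rows; each row shifts and turns the commanded pose from where the row before left it, along the tool's axes as they then stand; what a row does not reach is not made up. The controller multiplies each number of a shift by 0.1 m and each number of a turn by 60 degrees. A row lasts 1/8 s, in which the tool goes at most 62.5 mm and 10.7 degrees, less where a joint would pass 70% of its speed; a pose out of reach is approached as far as the arm can. A call with a number of a shift or a turn outside -1 to 1 is refused whole. A call with a gripper value outside its range is refused whole. The fingers move at their own pace and stop on an object; FORCE is the grip in N (left out, the last holds). Time passes only in rows, so rows that do not move let the fingers close. It gives the time, the measured TCP pose, the force, the opening and the grip force at its end, in the units of the state.
- sense(): the state, without advancing time (a new reading comes with each control period).
- snapshot(name): name is "scene" or "top" or "wrist"; returns a dict with "img" (480x640x3 uint8, red, green, blue), "fx", "fy", "cx", "cy" (pixels), "extrinsics" (4x4, takes a point from camera to world coordinates). Camera axes: x right, y down, z forward; pixel columns grow to the right and rows downward; lengths in mm; the calibration is good to about 2 mm. A picture is of the moment at which its call begins. There is no depth.
- hand_in(): hands the job in; it is judged then, once.
The state is a dict: "time": time; "joint_pos": joint angles; "qd": joint speeds; "joint_efforts": joint torques, N m; "tool_pos": TCP position; "tcp_rot": TCP orientation; "ft_force": force on the tool from outside, world axes, zero at the start; "wrist_torque": the same for the moment, N m; "finger_gap": finger opening in mm; "grip_force": force on a finger pad.
Only numpy, scipy, OpenCV 4.12 (cv2) and the standard library are available. Lean on these libraries where they do the work, as an engineer would, in place of code of your own. Each camera call takes 0.05 s, during which the arm holds its last target. There are 200 camera calls.

## Task

Put away the serving board that was left on the hob. Lying flat on the black glass, the bamboo board is too wide to grasp and too thin to get under, so slide it out over the hob's front edge without letting it fall, take hold of the overhanging edge and pick it up. File it upright in the empty slot of the wire rack on the worktop, standing on one of its long edges, about centred and down on the rack's foot, and let go. Be gentle with the glass, and leave the board already in the rack and the other things standing where they are.

Things in the scene. Friction and masses are not known exactly. Their poses are not given: they have to be found in the camera images.
- board_mid (a point): the bamboo serving board to be filed, 130 x 186 x 9 mm, 0.13 to 0.22 kg, flat on the hob: its centre, half-way through the thickness. x: across its width (130), y: along its length (186), z: thickness. At the start z is up and x points away from the hob's front edge, within 0.25 rad of square. Pushed low at an edge it slides on the glass; a bare fingertip pressed on top slips on it. It tips off if its centre passes the edge
- hob_edge (a point): middle of the front edge of the black glass hob, on the glass. x: level, square to the edge, away from the robot over the glass; y: along the edge, left; z up. The glass runs 295 mm to either side; a wall stands at its right end. A steel ledge, 5 mm lower than the glass, stands out 14 mm in front of this line; below it the cooker's front drops away. Fixed
- cooker: the free-standing cooker, 597 mm wide, whose black glass top is the hob, level with the worktop at its left. Origin: on the floor, 248 mm behind hob_edge; axes as hob_edge's. Fixed
- free_slot (a point): the rack's empty slot: middle of the slot on top of the rack's foot, 20 mm above the worktop, where a board's lower edge rests. x: along the slot, level; y: across it, towards the filed board; z up. The slot is 21 mm wide, between two wire hoops 129 mm long (along x) whose tops are 82.5 mm above this point
- rack: fixed two-slot board rack on the worktop: beech foot 150 (x) x 112 (y) x 20 mm with four hoops of 5 mm steel wire. Origin: centre of its underside; x along the slots. The empty slot's middle is at y = -27 mm, the filed board's at y = +27 mm
- filed_mid (a point): a like board, already filed in the rack's other slot, standing on a long edge and leaning slightly outwards, away from the empty slot: its centre. z is its thickness direction. Leave it there
- pepper_mill: dark wooden pepper mill, 58 mm across, 160 mm tall, standing towards the back of the hob; leave it alone. Origin: centre of its underside
- salt_shaker: glass salt shaker with a metal cap, 44 mm across, 90 mm tall, towards the back of the hob; leave it alone. Origin: centre of its underside
- oil_bottle: glass oil cruet with a cork, 55 x 70 mm, 214 mm tall, towards the back of the hob; leave it alone. Origin: centre of its underside
- egg_timer: red and white kitchen timer, 54 mm across, 52 mm tall, on the left half of the hob; leave it alone. Origin: centre of its underside
- lime_tin: small lime-green spice tin, 34 mm across, 50 mm tall, on the left half of the hob; leave it alone. Origin: centre of its underside
- teaspoon: steel teaspoon, 130 x 27 x 11 mm, lying on the left half of the hob; leave it alone. Origin: centre of its underside

How it is judged:
By the outcome, as a careful person would: the job done as asked, in the order asked, and still so for the second after the job is handed in, with the robot touching nothing.
It also fails if it takes over 72 s, if anything falls off the work surface, if the arm or the gripper's body presses on something with over 40 N, if the wrist force passes 120 N, or if a joint passes its speed limit or range.

## Working session

There is one attempt and no reset: what is moved stays moved. The work goes in short steps, Python scripts to look and compute and a shell command to move; the robot and the scene stay as the last step left them, time stands still between calls to the robot, and variables do not carry over. Pictures are saved under pics/ and viewed, at most 10 in all, crops included, and the job is handed in when it is done.

```bash
ls; mkdir -p pics
python3 - <<'E'
from bench import *
import cv2,numpy as np
s=sense();print(s)
for n in ("scene","top"):
    d=snapshot(n);cv2.imwrite(f"pics/{n}0.png",d["img"][:,:,::-1]);print(n,d["fx"],d["fy"],d["cx"],d["cy"],np.round(d["extrinsics"],4).tolist())
E
```

```text
pics
{'time': 0.0, 'joint_pos': array([ 7.08502972e+01,  7.51424841e+00,  8.53286329e+01,  1.30444091e-04,
        8.72625456e+01, -4.89437098e+00]), 'qd': array([ 0.01878989, -0.00052033,  0.02558587,  0.07773575, -0.04177228,
        0.00200627]), 'joint_efforts': array([ 8.88748418e-04, -5.69385874e+01, -5.00559533e+01, -3.52047191e-04,
        1.41741772e-02, -5.58827651e-06]), 'tool_pos': array([147.66132834, 581.30817937, 403.65930535]), 'tcp_rot': array([-1.79894969e+02, -9.12472789e-03,  1.65744654e+02]), 'ft_force': array([ 0.20460556, -0.50281871, -0.38050012]), 'wrist_torque': array([-0.01477192, -0.01546483,  0.0384119 ]), 'grip_force': 0.0, 'finger_gap': 85.15488709146719}
scene 494.1889589758833 494.1889589758833 323.3666492363701 239.02489596131866 [[0.6071, -0.5286, 0.5933, -494.6247], [-0.7943, -0.3832, 0.4714, -667.9324], [-0.0218, -0.7575, -0.6525, 815.016], [0.0, 0.0, 0.0, 1.0]]
top 465.0595392893889 465.0595392893889 320.6023957337009 238.3149381583884 [[-0.0223, -0.9978, 0.0625, 492.3975], [-0.9995, 0.0236, 0.0194, 165.9713], [-0.0208, -0.0621, -0.9979, 1111.9561], [0.0, 0.0, 0.0, 1.0]]
```

View pics/scene0.png

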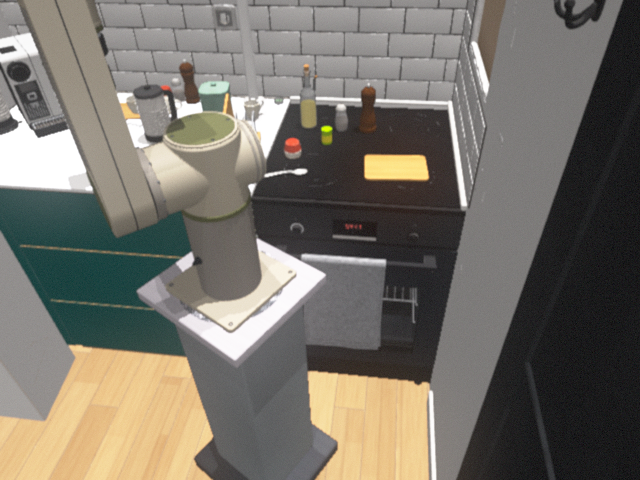

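View pics/top0.png

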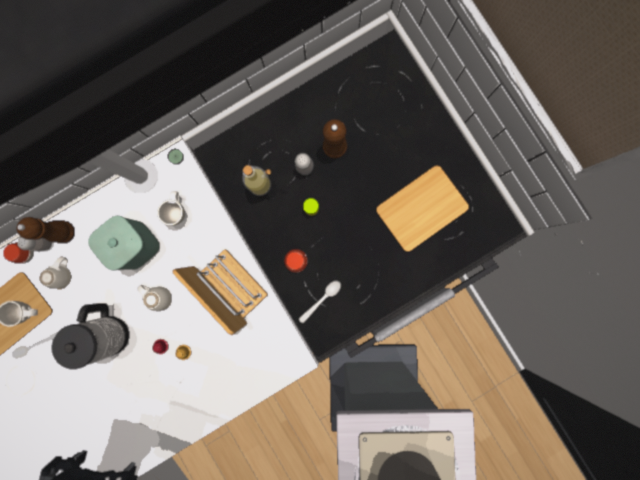

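The scene view shows the board on the hob at about (396,167). The top view shows the board at (422,208), the hob front edge running from about (317,362) to (530,235), and the rack at about (222,290), with the filed board along its left side and the empty slot to the right. Next I'll measure these.

```bash
cat > h.py <<'E'
from bench import *
import cv2,numpy as np
from scipy.spatial.transform import Rotation as Ro
def ray(d,px,z):
    px=np.atleast_2d(np.array(px,float));E=np.array(d["extrinsics"])
    v=np.c_[(px[:,0]-d["cx"])/d["fx"],(px[:,1]-d["cy"])/d["fy"],np.ones(len(px))]@E[:3,:3].T
    o=E[:3,3];return o+v*((z-o[2])/v[:,2])[:,None]
def proj(d,P):
    E=np.array(d["extrinsics"]);c=(np.atleast_2d(P)-E[:3,3])@E[:3,:3]
    return np.c_[d["fx"]*c[:,0]/c[:,2]+d["cx"],d["fy"]*c[:,1]/c[:,2]+d["cy"]]
def boardmask(d,x0,x1,y0,y1):
    h=cv2.cvtColor(np.ascontiguousarray(d["img"]),cv2.COLOR_RGB2HSV)
    m=cv2.inRange(h,(10,60,110),(30,255,255));k=np.zeros_like(m);k[y0:y1,x0:x1]=m[y0:y1,x0:x1]
    c=max(cv2.findContours(k,0,1)[0],key=cv2.contourArea)[:,0,:]
    return c
def board(d,win,z=9):
    c=boardmask(d,*win);P=ray(d,c,z)[:,:2].astype(np.float32)
    r=cv2.minAreaRect(P);return r,cv2.boxPoints(r),c
def state():
    s=sense();print("t",round(s["time"],2),"pos",s["tool_pos"].round(1),"rot",s["tcp_rot"].round(2),"F",s["ft_force"].round(1),"gap",round(s["finger_gap"],1),"grip",s["grip_force"],"q",s["joint_pos"].round(1));return s
E
python3 - <<'E'
from h import *
d=snapshot("top")
r,b,c=board(d,(360,490,150,270));print("board",r,b.round(1).tolist())
n=snapshot("scene");c2=boardmask(n,350,440,145,190);r2=cv2.minAreaRect(ray(n,c2,9)[:,:2].astype(np.float32));print("scene board",r2)
print("corners edge",ray(d,[(317,362),(530,235)],0).round(1).tolist())
a=cv2.resize(d["img"][225:375,160:360],None,fx=4,fy=4,interpolation=cv2.INTER_CUBIC);cv2.imwrite("pics/a.png",a[:,:,::-1])
a=cv2.resize(d["img"][160:310,370:570],None,fx=4,fy=4,interpolation=cv2.INTER_CUBIC);cv2.imwrite("pics/b.png",np.clip(a[:,:,::-1].astype(float)*1.8,0,255))
E
```

```text
board ((628.3347778320312, -55.12638854980469), (132.08029174804688, 188.24258422851562), 33.96835708618164) [[521.0, -14.0], [626.2000122070312, -170.10000610351562], [735.7000122070312, -96.30000305175781], [630.5, 59.79999923706055]]
scene board ((629.273681640625, -58.517486572265625), (143.8256072998047, 190.6372833251953), 35.3122444152832)
corners edge [[270.2, 202.6, 0.0], [558.2, -309.9, -0.0]][ WARN:0@3.921] global loadsave.cpp:1063 imwrite_ Unsupported depth image for selected encoder is fallbacked to CV_8U.
```

View pics/a.png

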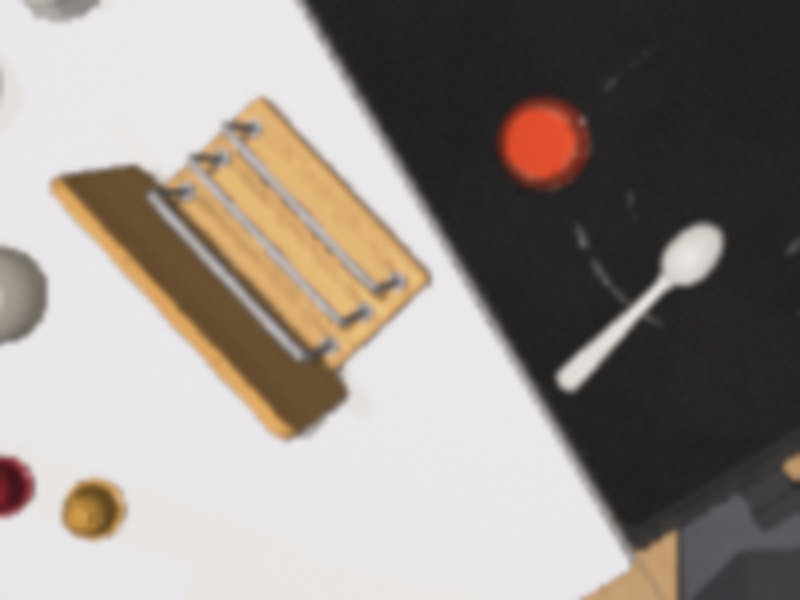

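View pics/b.png

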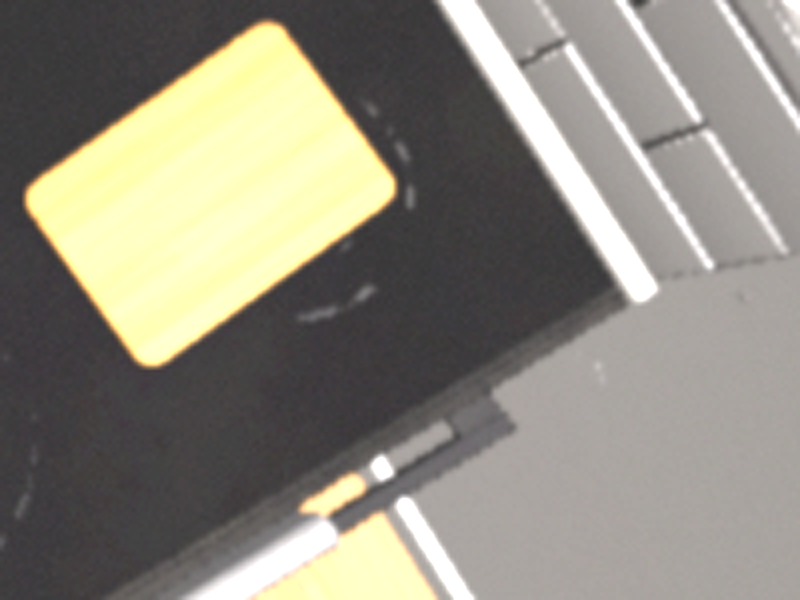

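The rack crop (a.png) shows three hoops and the filed board leaning out to the left. The empty slot lies between the right-hand hoops, at about crop (340,250)–(235,130). The edge crop (b.png) shows the glass front edge as faint ledge lines from about (100,590) to (620,290). Next I'll take a profile for the edge and work out the rack geometry.

Run:
```python
from h import *
d=snapshot("top")
g=d["img"].mean(2).astype(np.float32)
best=[]
for z in (0,):
  for ang in np.arange(28,33,0.25):
    t=np.radians(ang);n=np.array([np.cos(t),np.sin(t)]);u=np.array([-n[1],n[0]])
    o=np.array([414.2,-53.6])
    S=np.linspace(-200,200,200);D=np.arange(-35,20,1.)
    P=o+S[None,:,None]*u+D[:,None,None]*n
    p=proj(d,np.c_[P.reshape(-1,2),np.zeros(P[...,0].size)]).astype(np.float32)
    v=cv2.remap(g,p[:,0].reshape(len(D),-1),p[:,1].reshape(len(D),-1),1)
    pr=np.median(v,1);best.append((np.abs(np.diff(pr))[15:].max(),ang,pr))
best.sort(key=lambda b:-b[0])
for b in best[:3]:print(b[0],b[1]);
print(list(zip(D,best[0][2].round(0))))
# side edges of glass: left boundary white/dark; right wall white/dark
t=np.radians(best[0][1]);n=np.array([np.cos(t),np.sin(t)]);u=np.array([-n[1],n[0]])
for dd in (20,40,60,100,200,300,400):
  S=np.arange(-340,340,1.);P=o+n*dd+S[:,None]*u
  p=proj(d,np.c_[P,np.zeros(len(P))]).astype(np.float32);v=cv2.remap(g,p[:,0],p[:,1],1)[:,0]
  L=S[S>200][np.argmax(np.diff(v[S>200]))] ;R=S[S<-200][np.argmin(np.diff(v[S<-200]))];print(dd,L,R)
# rack crop points: foot corners visible (top z=20)
a=lambda q:[(160+x/4,225+y/4) for x,y in q]
print("foot far-right corner, near-right corner z=20",ray(d,a([(263,98),(430,278)]),20).round(1).tolist())
print("hoop tops z=100: right hoop ends, mid hoop ends, third",ray(d,a([(228,125),(378,291),(194,160),(343,321),(152,195),(304,356)]),100).round(1).tolist())
print("board filed top corners",ray(d,a([(135,170),(345,392),(58,182),(288,435)]),150).round(1).tolist())
```

```text
10.545418 29.75
10.466301 28.75
10.19857 29.0
[(np.float64(-35.0), np.float32(143.0)), (np.float64(-34.0), np.float32(139.0)), (np.float64(-33.0), np.float32(134.0)), (np.float64(-32.0), np.float32(132.0)), (np.float64(-31.0), np.float32(132.0)), (np.float64(-30.0), np.float32(135.0)), (np.float64(-29.0), np.float32(140.0)), (np.float64(-28.0), np.float32(146.0)), (np.float64(-27.0), np.float32(152.0)), (np.float64(-26.0), np.float32(156.0)), (np.float64(-25.0), np.float32(160.0)), (np.float64(-24.0), np.float32(161.0)), (np.float64(-23.0), np.float32(162.0)), (np.float64(-22.0), np.float32(160.0)), (np.float64(-21.0), np.float32(157.0)), (np.float64(-20.0), np.float32(153.0)), (np.float64(-19.0), np.float32(149.0)), (np.float64(-18.0), np.float32(143.0)), (np.float64(-17.0), np.float32(137.0)), (np.float64(-16.0), np.float32(131.0)), (np.float64(-15.0), np.float32(125.0)), (np.float64(-14.0), np.float32(118.0)), (np.float64(-13.0), np.float32(111.0)), (np.float64(-12.0), np.float32(103.0)), (np.float64(-11.0), np.float32(93.0)), (np.float64(-10.0), np.float32(85.0)), (np.float64(-9.
[... 894 characters left out ...]
at64(15.0), np.float32(38.0)), (np.float64(16.0), np.float32(36.0)), (np.float64(17.0), np.float32(36.0)), (np.float64(18.0), np.float32(35.0)), (np.float64(19.0), np.float32(35.0))]
20 297.0 -290.0
40 292.0 -290.0
60 294.0 -291.0
100 293.0 -290.0
200 299.0 -290.0
300 294.0 -287.0
400 297.0 -287.0
foot far-right corner, near-right corner z=20 [[539.7, 411.6, 20.0], [432.0, 314.4, 20.0]]
hoop tops z=100: right hoop ends, mid hoop ends, third [[521.9, 412.9, 100.0], [430.0, 332.0, 100.0], [503.2, 431.7, 100.0], [414.3, 351.2, 100.0], [484.7, 454.9, 100.0], [395.9, 372.6, 100.0]]
board filed top corners [[498.2, 449.4, 150.0], [381.9, 341.5, 150.0], [492.9, 489.7, 150.0], [360.6, 371.1, 150.0]]
```

```bash
cat >> h.py <<'E'
N=np.array([np.cos(np.radians(30)),.5,0]);U=np.array([-.5,N[0],0]);Z=np.array([0,0,1.]);EDGE=np.array([423.8,-45.2,0])
def hob(p):
    q=np.asarray(p,float)[:2]-EDGE[:2];return round(float(q@N[:2]),1),round(float(q@U[:2]),1)   # D,s
def delta(pos,x,z):
    """tool-frame shift (first, in units of .1 m) and turn (units of 60 deg) from the measured pose to pos / axes x,z"""
    s=state();R=Ro.from_euler("xyz",s["tcp_rot"],degrees=True)
    T=Ro.from_matrix(np.c_[x,np.cross(z,x),z])
    print("shift",(R.inv().apply(np.asarray(pos)-s["tool_pos"])/100).round(3),"| after turn",(T.inv().apply(np.asarray(pos)-s["tool_pos"])/100).round(3),"turn",((R.inv()*T).as_rotvec(degrees=True)/60).round(4))
E
python3 - <<'E'
from h import *
delta(np.array([628.3,-55.1,0])+97*N+[0,0,300],N,-Z)
E
```

```text
t 0.25 pos [147.7 581.4 404.2] rot [-179.95   -0.    165.75] F [-0.1 -0.1 -0.2] gap 85.6 grip 0.0 q [70.9  7.5 85.3 -0.  87.3 -4.9]
shift [-6.92  -4.308  1.045] | after turn [1.95  7.916 1.042] turn [-5.0000e-04  1.0000e-03  2.2624e+00]
```

```bash
A='-.46 -.287 .07 0 0 0 -1'; python3 -m jog '-.46 -.287 .07 0 0 0 -1;-.46 -.287 .07 0 0 0 -1;-.46 -.287 .07 0 0 0 -1;-.46 -.287 .07 0 0 0 -1;-.46 -.287 .07 0 0 0 -1' | tail -3
python3 -m jog '-.46 -.287 .07 0 0 0 -1;-.46 -.287 .07 0 0 0 -1;-.46 -.287 .07 0 0 0 -1;-.46 -.287 .07 0 0 0 -1;-.46 -.287 .07 0 0 0 -1' >/dev/null
python3 -m jog '-.46 -.287 .07 0 0 0 -1;-.46 -.287 .07 0 0 0 -1;-.46 -.287 .07 0 0 0 -1;-.46 -.287 .07 0 0 0 -1;-.46 -.287 .07 0 0 0 -1' >/dev/null
python3 -m jog '0 0 0 0 0 .174 -1;0 0 0 0 0 .174 -1;0 0 0 0 0 .174 -1;0 0 0 0 0 .174 -1;0 0 0 0 0 .174 -1' >/dev/null
python3 -m jog '0 0 0 0 0 .174 -1;0 0 0 0 0 .174 -1;0 0 0 0 0 .174 -1;0 0 0 0 0 .174 -1;0 0 0 0 0 .174 -1' >/dev/null
python3 -m jog '0 0 0 0 0 .174 -1;0 0 0 0 0 .174 -1;0 0 0 0 0 .174 -1;0 0 0 0 0 0 -1'
python3 - <<'E'
from h import *
delta(np.array([628.3,-55.1,0])+97*N+[0,0,164],N,-Z)
d=snapshot("wrist");cv2.imwrite("pics/w1.png",d["img"][:,:,::-1]);print(np.round(d["extrinsics"],3).tolist(),d["fx"])
E
```

```text
ft_force: [-0.3, 1.6, 0.8]
finger_gap: 85.5
grip_force: 0.0
time: 3.88
tool_pos: [710.4, -5.6, 299.4]
tcp_rot: [-180.0, 0.0, 30.1]
ft_force: [-0.1, 0.7, -0.3]
finger_gap: 85.4
grip_force: 0.0
t 3.88 pos [710.4  -5.6 299.4] rot [-1.7998e+02  2.0000e-02  3.0090e+01] F [-0.1  0.7 -0.3] gap 85.4 grip 0.0 q [-4.6 28.  71.6 -0.  80.4 55.3]
shift [0.012 0.018 1.354] | after turn [0.011 0.018 1.354] turn [-0.0003  0.0004  0.0015]
[[0.502, -0.833, -0.233, 768.846], [-0.865, -0.484, -0.133, 27.795], [-0.002, 0.268, -0.963, 268.47], [0.0, 0.0, 0.0, 1.0]] 369.4901698162571
```

View pics/w1.png

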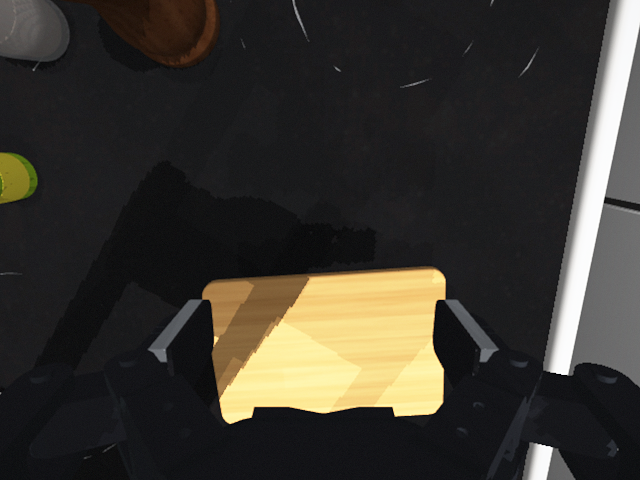

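The wrist view shows the board's back edge running from (205,279) to (444,267), with the fingers visible to either side and the mill well clear. I'll check where that edge lies before going down.

Run:
```python
from h import *
d=snapshot("wrist")
c=boardmask(d,195,450,255,420)
for lo,hi in((230,330),(330,420)):
    for X in (lo,hi):
        y=min(c[abs(c[:,0]-X)<3][:,1]);p=ray(d,(X,y),9)[0];print(X,y,p.round(1),hob(p))
print("tool",hob(sense()["tool_pos"]))
m=snapshot("top");r,b,_=board(m,(360,490,150,270));print(r)
```

```text
230 281 [644.7  36.9   9. ] (232.4, -39.4)
330 274 [687.5 -25.2   9. ] (238.4, -114.5)
330 274 [687.5 -25.2   9. ] (238.4, -114.5)
420 269 [724.7 -80.9   9. ] (242.7, -181.4)
tool (268.0, -109.0)
((653.9676513671875, -112.70918273925781), (103.88412475585938, 146.52691650390625), 87.93302154541016)
```

```bash
python3 -m jog '0 0 .4 0 0 0 -1;0 0 .4 0 0 0 -1;0 0 .3 0 0 0 -1;0 0 .15 0 0 0 -1;0 0 .07 0 0 0 -1'
python3 -m jog '0 0 .035 0 0 0 -1;0 0 0 0 0 0 -1'
```

```text
time: 4.65
tool_pos: [710.4, -5.6, 167.2]
tcp_rot: [-180.0, 0.0, 30.1]
ft_force: [0.0, 0.0, 1.7]
finger_gap: 84.9
grip_force: 0.0
time: 4.9
tool_pos: [711.0, -5.7, 165.4]
tcp_rot: [179.9, -0.1, 30.0]
ft_force: [1.5, 0.1, -0.1]
finger_gap: 85.0
grip_force: 0.0
```

```bash
python3 -m jog '-.1 0 .005 0 0 0 -1;-.1 0 .005 0 0 0 -1;-.1 0 0 0 0 0 -1;-.1 0 0 0 0 0 -1;-.1 0 0 0 0 0 -1'
python3 -m jog '-.1 0 0 0 0 0 -1;-.1 0 0 0 0 0 -1;-.1 0 0 0 0 0 -1;-.1 0 0 0 0 0 -1;-.1 0 0 0 0 0 -1'
python3 -m jog '-.1 0 0 0 0 0 -1;-.1 0 0 0 0 0 -1;-.05 0 0 0 0 0 -1;0 0 0 0 0 0 -1'
python3 - <<'E'
from h import *
s=state();print(hob(s["tool_pos"]))
d=snapshot("wrist");a=d["img"].copy();cv2.imwrite("pics/w2.png",a[:,:,::-1])
m=snapshot("top");cv2.imwrite("pics/t2.png",m["img"][150:350,330:560,::-1].repeat(3,0).repeat(3,1))
E
```

```text
time: 5.52
tool_pos: [666.7, -31.0, 163.5]
tcp_rot: [180.0, -0.0, 30.0]
ft_force: [1.2, 1.0, 0.5]
finger_gap: 85.2
grip_force: 0.6
time: 6.15
tool_pos: [623.3, -56.0, 163.2]
tcp_rot: [-180.0, 0.0, 30.0]
ft_force: [1.1, -0.1, 0.4]
finger_gap: 85.4
grip_force: 0.6
time: 6.65
tool_pos: [601.7, -68.4, 162.9]
tcp_rot: [-180.0, 0.0, 30.0]
ft_force: [0.3, -0.2, 0.1]
finger_gap: 85.2
grip_force: 0.0
t 6.65 pos [601.7 -68.4 162.9] rot [-1.7998e+02  4.0000e-02  3.0000e+01] F [ 0.3 -0.2  0.1] gap 85.2 grip 0.0 q [-11.3  22.   95.   -0.   63.1  48.7]
(142.5, -109.1)
```

View pics/t2.png

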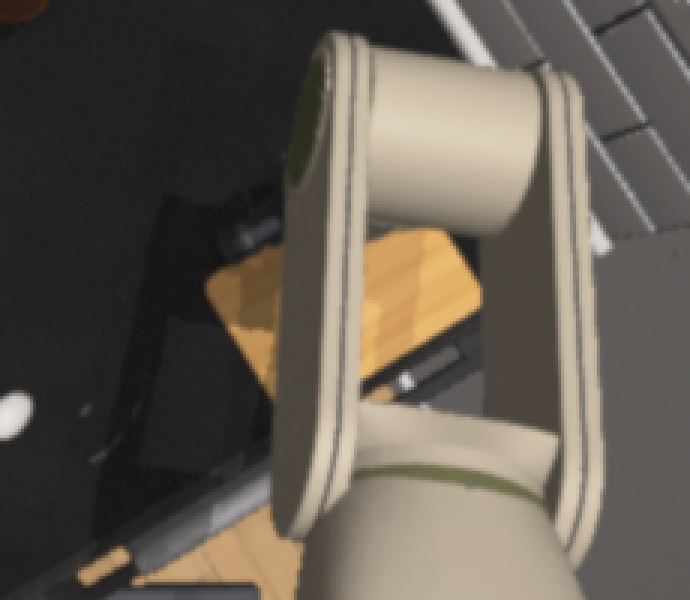

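The top view shows the board squared up by the push, with its front right edge (crop (480,300)) right at the hob's front edge. I'll push 45 mm more.

```bash
python3 -m jog '-.08 0 0 0 0 0 -1;-.08 0 0 0 0 0 -1;-.08 0 0 0 0 0 -1;-.08 0 0 0 0 0 -1;-.06 0 0 0 0 0 -1'
python3 -m jog '-.04 0 0 0 0 0 -1;-.03 0 0 0 0 0 -1;0 0 0 0 0 0 -1'
python3 - <<'E'
from h import *
s=state();print(hob(s["tool_pos"]))
E
python3 -m jog '.1 0 0 0 0 0 -1;.2 0 -.1 0 0 0 -1;0 0 -.5 0 0 0 -1;0 0 -.5 0 0 0 -1;0 0 -.4 0 0 0 -1'
python3 - <<'E'
from h import *
d=snapshot("wrist");a=d["img"].copy();cv2.imwrite("pics/w3.png",a[:,:,::-1])
n=snapshot("scene");cv2.imwrite("pics/s3.png",cv2.resize(n["img"][120:270,260:460],None,fx=4,fy=4,interpolation=2)[:,:,::-1])
E
```

```text
time: 7.38
tool_pos: [568.8, -87.5, 163.3]
tcp_rot: [-180.0, -0.0, 30.0]
ft_force: [-0.1, 0.5, 0.9]
finger_gap: 85.2
grip_force: 0.5
time: 7.75
tool_pos: [563.0, -90.8, 163.0]
tcp_rot: [-180.0, 0.0, 30.0]
ft_force: [-0.6, 0.5, 0.2]
finger_gap: 85.4
grip_force: 0.0
t 7.75 pos [563.  -90.8 163. ] rot [-1.7998e+02  3.0000e-02  3.0020e+01] F [-0.6  0.5  0.2] gap 85.4 grip 0.0 q [-14.3  17.3 100.9  -0.   61.8  45.7]
(97.8, -109.1)
time: 8.38
tool_pos: [590.1, -75.2, 315.6]
tcp_rot: [179.9, -0.1, 30.1]
ft_force: [0.4, -0.4, -0.1]
finger_gap: 85.4
grip_force: 0.0
```

View pics/s3.png

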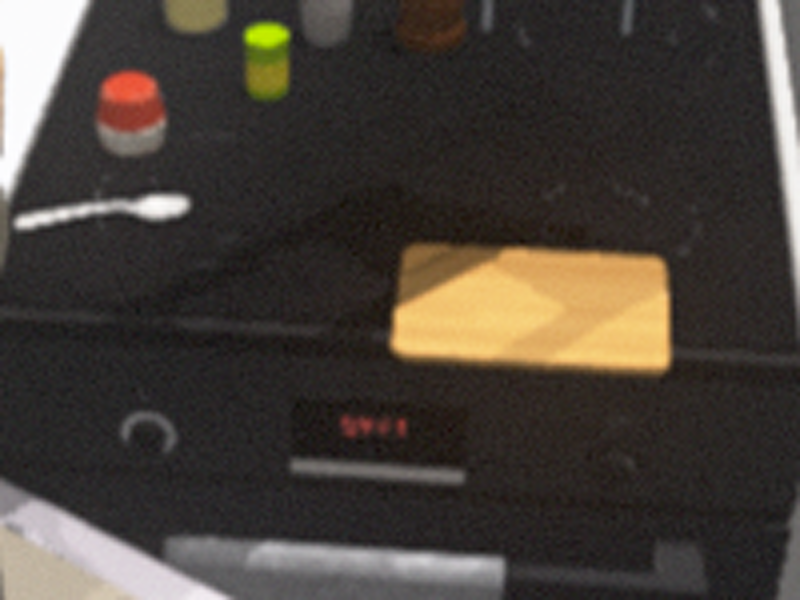

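The scene crop shows the board square to the hob and overhanging. Its front edge runs (395,355)→(668,372), against the ledge line at about (385,338) and (675,352). Now I'll put numbers on that.

Run:
```python
from h import *
n=snapshot("scene");a=lambda q:[(260+x/4,120+y/4) for x,y in q]
for p in ray(n,a([(385,338),(675,352),(200,327),(20,316)]),-5):print("line(z-5)",hob(p))
for x in (720,340,150):   # vertical profile at columns left/right of board
    c=int(260+x/4);g=n["img"].mean(2)[190:220,c-1:c+2].mean(1)
    print(x,[(hob(ray(n,(c,190+i),0)[0])[0],round(float(v))) for i,v in enumerate(g)])
c=boardmask(n,350,440,165,225)
r=cv2.minAreaRect(ray(n,c,9)[:,:2].astype(np.float32));b=cv2.boxPoints(r);print(r,[hob(p) for p in b])
w=snapshot("wrist");c=boardmask(w,150,480,200,470)
for X in (240,320,400):
    k=c[abs(c[:,0]-X)<4];y0,y1=k[:,1].min(),k[:,1].max();print(X,y0,y1,hob(ray(w,(X,y0),9)[0]))
```

```text
line(z-5) (-10.6, -11.5)
line(z-5) (-6.8, -208.7)
line(z-5) (-10.6, 117.7)
line(z-5) (-10.4, 246.1)
720 [(74.6, 41), (69.6, 41), (64.7, 44), (59.8, 40), (55.0, 41), (50.2, 40), (45.4, 40), (40.6, 39), (35.8, 41), (31.1, 37), (26.4, 42), (21.7, 42), (17.0, 38), (12.4, 40), (7.8, 41), (3.2, 40), (-1.4, 37), (-5.9, 46), (-10.4, 54), (-14.9, 55), (-19.4, 42), (-23.9, 40), (-28.3, 33), (-32.7, 34), (-37.1, 34), (-41.5, 36), (-45.8, 40), (-50.1, 37), (-54.4, 36), (-58.7, 37)]
340 [(48.3, 36), (43.4, 39), (38.5, 36), (33.7, 40), (28.8, 37), (24.0, 37), (19.3, 39), (14.5, 36), (9.8, 35), (5.1, 34), (0.4, 30), (-4.2, 31), (-8.9, 36), (-13.5, 38), (-18.0, 35), (-22.6, 32), (-27.1, 26), (-31.6, 30), (-36.1, 29), (-40.6, 32), (-45.0, 40), (-49.4, 38), (-53.8, 34), (-58.2, 35), (-62.6, 38), (-66.9, 34), (-71.2, 37), (-75.5, 38), (-79.8, 39), (-84.0, 37)]
150 [(34.9, 39), (30.0, 38), (25.1, 37), (20.3, 35), (15.5, 34), (10.7, 31), (6.0, 30), (1.2, 29), (-3.5, 31), (-8.2, 38), (-12.8, 37), (-17.5, 36), (-22.1, 30), (-26.7, 28), (-31.2, 29), (-35.8, 30), (-40.3, 30), (-44.8, 33), (-49.2, 32), (-53.7, 36), (-58.1, 36), (-62.5, 37), (-66.9, 34), (-71.2, 37), (-75.6, 36), (-79.9, 37), (-84.2, 37), (-88.5, 39), (-92.7, 40), (-96.9, 37)]
((496.3529052734375, -129.41693115234375), (139.12689208984375, 189.18997192382812), 29.843137741088867) [(-48.6, -14.4), (-49.1, -203.6), (90.0, -204.0), (90.5, -14.8)]
240 284 421 (86.5, -44.7)
320 284 412 (86.5, -108.8)
400 284 419 (86.6, -173.1)
```

View pics/w3.png

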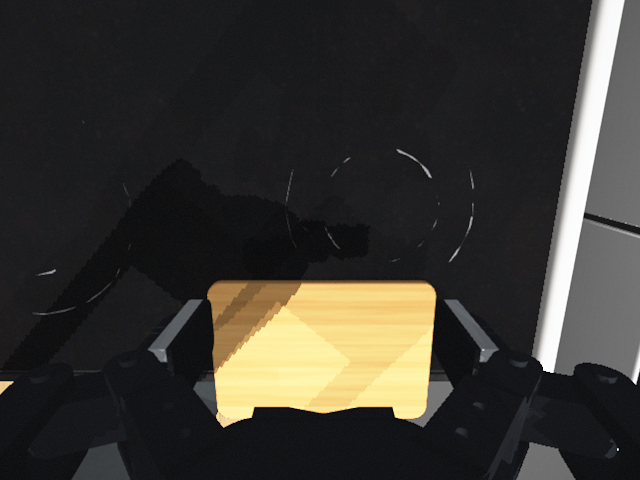

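The wrist view shows the board's back edge level at row 284, and the hob's front edge as the line at about row 372–382 on both sides. I'll measure that line from here, since it is close.

Run:
```python
from h import *
w=snapshot("wrist");g=w["img"].mean(2)
for c in (30,70,455,530):
    print(c,[(r,hob(ray(w,(c,r),0)[0])[0],round(float(g[r,c-4:c+5].mean()))) for r in range(362,394,2)])
```

```text
30 [(362, 8.9, 16), (364, 6.9, 16), (366, 4.9, 15), (368, 2.9, 17), (370, 0.9, 20), (372, -1.1, 21), (374, -3.2, 20), (376, -5.2, 20), (378, -7.3, 27), (380, -9.3, 27), (382, -11.4, 24), (384, -13.4, 21), (386, -15.5, 21), (388, -17.6, 21), (390, -19.6, 20), (392, -21.7, 20)]
70 [(362, 8.9, 27), (364, 7.0, 24), (366, 4.9, 22), (368, 2.9, 22), (370, 0.9, 22), (372, -1.1, 25), (374, -3.1, 21), (376, -5.2, 20), (378, -7.2, 19), (380, -9.3, 18), (382, -11.3, 18), (384, -13.4, 18), (386, -15.4, 17), (388, -17.5, 18), (390, -19.6, 19), (392, -21.7, 19)]
455 [(362, 9.4, 15), (364, 7.4, 17), (366, 5.4, 15), (368, 3.4, 16), (370, 1.4, 16), (372, -0.7, 15), (374, -2.7, 15), (376, -4.7, 16), (378, -6.8, 15), (380, -8.8, 16), (382, -10.9, 16), (384, -12.9, 22), (386, -15.0, 36), (388, -17.1, 49), (390, -19.2, 37), (392, -21.2, 24)]
530 [(362, 9.5, 29), (364, 7.5, 25), (366, 5.5, 22), (368, 3.5, 22), (370, 1.5, 22), (372, -0.6, 23), (374, -2.6, 22), (376, -4.6, 22), (378, -6.7, 22), (380, -8.7, 22), (382, -10.8, 22), (384, -12.8, 23), (386, -14.9, 22), (388, -17.0, 23), (390, -19.1, 26), (392, -21.2, 26)]
```

Run:
```python
from h import *
delta(EDGE-250*N-109*U+[0,0,300],U,-Z)
```

```text
t 8.62 pos [589.4 -75.3 312.5] rot [-1.7997e+02  3.0000e-02  3.0040e+01] F [-0.1 -1.3 -0.5] gap 85.6 grip 0.0 q [-12.2  10.   92.2   0.   77.8  47.7]
shift [-3.783e+00 -1.000e-03  1.270e-01] | after turn [-2.000e-03 -3.783e+00  1.250e-01] turn [-7.0000e-04  0.0000e+00 -1.4993e+00]
```

```bash
python3 -m jog '-.54 0 0 0 0 0 -1;-.54 0 0 0 0 0 -1;-.54 0 0 0 0 0 -1;-.54 0 0 0 0 0 -1;-.54 0 0 0 0 0 -1' >/dev/null
python3 -m jog '-.54 0 0 0 0 0 0;-.54 0 0 0 0 0 0;0 0 0 0 0 -.15 .1;0 0 0 0 0 -.15 .1;0 0 0 0 0 -.15 .1' >/dev/null
python3 -m jog '0 0 0 0 0 -.15 .1;0 0 0 0 0 -.15 .1;0 0 0 0 0 -.15 .1;0 0 0 0 0 -.15 .1;0 0 0 0 0 -.15 .1'>/dev/null
python3 -m jog '0 0 0 0 0 -.15 .1;0 0 0 0 0 -.15 .1;0 0 0 -.15 0 0 .1;0 0 0 -.15 0 0 .1;0 0 0 0 0 0 .1'
python3 -c "from h import *;delta(EDGE-250*N-109*U+[0,0,300],U,N)"
```

```text
time: 11.12
tool_pos: [261.1, -264.8, 311.4]
tcp_rot: [162.0, -0.2, 119.9]
ft_force: [-0.7, -0.9, 0.1]
finger_gap: 38.4
grip_force: 0.0
t 11.12 pos [ 261.1 -264.8  311.4] rot [162.02  -0.22 119.86] F [-0.7 -0.9  0.1] gap 38.4 grip 0.0 q [-62.6 -28.9 127.9  18.1  82.4 -95.1]
shift [-0.002 -0.028  0.111] | after turn [-0.002 -0.114  0.007] turn [-1.2003e+00 -3.0000e-04 -4.5000e-03]
```

```bash
python3 -m jog '0 0 0 -.15 0 0 .1;0 0 0 -.15 0 0 .1;0 0 0 -.15 0 0 .1;0 0 0 -.15 0 0 .1'>/dev/null
python3 -c "from h import *;state()"
python3 -m jog '0 0 0 -.15 0 0 .1;0 0 0 -.15 0 0 .1;0 0 0 -.15 0 0 .1;0 0 0 -.15 0 0 .1;0 0 0 0 0 0 .1'>/dev/null
python3 -c "from h import *;delta(EDGE-250*N-109*U+[0,0,4.5],U,N)"
```

```text
t 11.62 pos [ 261.9 -264.3  312.2] rot [125.95  -0.21 120.07] F [-0.6 -0.  -0.5] gap 38.7 grip 0.0 q [ -77.5  -22.9  131.3   50.5   92.8 -115. ]
t 12.25 pos [ 262.2 -263.7  311. ] rot [ 90.08  -0.48 120.21] F [ 0.1  0.2 -0.3] gap 38.3 grip 0.0 q [ -82.8   -6.8  132.6   76.   108.5 -127.6]
shift [-0.031 -3.065 -0.004] | after turn [-0.006 -3.065 -0.008] turn [-0.0013 -0.0035 -0.008 ]
```

```bash
python3 -m jog '0 -.4 0 0 0 0 .1;0 -.4 0 0 0 0 .1;0 -.4 0 0 0 0 .1'>/dev/null
python3 -c "from h import *;state()"
python3 -m jog '0 -.4 0 0 0 0 .1;0 -.4 0 0 0 0 .1;0 0 0 0 0 0 .1'>/dev/null
python3 -c "from h import *;delta(EDGE-250*N-109*U+[0,0,4.5],U,N)"
```

```text
t 12.62 pos [ 262.3 -264.5  191.9] rot [ 9.038e+01 -3.000e-02  1.203e+02] F [-0.2 -0.6  0.7] gap 38.5 grip 0.0 q [ -82.8   14.5  129.2   70.8  103.1 -146. ]
t 13.0 pos [ 267.6 -271.4  127.8] rot [ 90.87  -1.31 120.52] F [0.1 0.2 0.8] gap 38.7 grip 0.0 q [ -82.1   27.2  124.2   69.5   99.8 -152.1]
shift [ 0.06  -1.235  0.004] | after turn [ 0.088 -1.233 -0.016] turn [-0.0146 -0.0088 -0.0218]
```

J6 runs into its limit in this orientation, so I'll back up and turn the hand half a turn. The grasp is the same either way.

```bash
python3 -m jog '0 .4 0 0 0 0 .1;0 .2 0 0 0 0 .1;0 0 0 0 0 .1667 .1;0 0 0 0 0 .1667 .1;0 0 0 0 0 .1667 .1'>/dev/null
python3 -m jog '0 0 0 0 0 .1667 .1;0 0 0 0 0 .1667 .1;0 0 0 0 0 .1667 .1;0 0 0 0 0 .1667 .1;0 0 0 0 0 .1667 .1'>/dev/null
python3 -m jog '0 0 0 0 0 .1667 .1;0 0 0 0 0 .1667 .1;0 0 0 0 0 .1667 .1;0 0 0 0 0 .1667 .1;0 0 0 0 0 .1667 .1'>/dev/null
python3 -m jog '0 0 0 0 0 .1667 .1;0 0 0 0 0 .1667 .1;0 0 0 0 0 .1667 .1;0 0 0 0 0 .1667 .1;0 0 0 0 0 .1667 .1'>/dev/null
python3 -c "from h import *;delta(EDGE-250*N-109*U+[0,0,4.5],-U,N)"
```

```text
t 15.5 pos [ 268.6 -272.4  190.1] rot [-90.87   1.39 -59.56] F [-0.1  1.1 -0. ] gap 38.4 grip 0.0 q [-82.   15.6 127.8  71.2 102.5  35.8]
shift [-0.056  1.858  0.009] | after turn [-0.101  1.856 -0.02 ] turn [ 0.0146  0.0075 -0.0231]
```

```bash
python3 -m jog '0 0 0 .0146 .0075 -.0231 .1;-.1 .35 -.02 0 0 0 .1;0 .4 0 0 0 0 .1;0 .4 0 0 0 0 .1'
python3 -m jog '0 .35 0 0 0 0 .1;0 .2 0 0 0 0 .1;0 .1 0 0 0 0 .1;0 0 0 0 0 0 .1'
python3 -c "from h import *;delta(EDGE-250*N-109*U+[0,0,4.5],-U,N)"
```

```text
time: 16.0
tool_pos: [262.4, -265.5, 73.5]
tcp_rot: [-89.9, -0.7, -60.1]
ft_force: [0.2, -0.5, 1.1]
finger_gap: 38.6
grip_force: 0.0
time: 16.5
tool_pos: [262.8, -265.4, 9.1]
tcp_rot: [-89.8, -0.4, -60.1]
ft_force: [-0.3, 0.8, 0.2]
finger_gap: 38.7
grip_force: 0.0
t 16.5 pos [ 262.8 -265.4    9.1] rot [-89.81  -0.38 -60.14] F [-0.3  0.8  0.2] gap 38.7 grip 0.0 q [-82.9  49.5 114.9  68.1  96.1  14.1]
shift [-0.012  0.045 -0.005] | after turn [-0.012  0.046 -0.004] turn [-0.0032 -0.0023  0.0063]
```

```bash
python3 -m jog '0 .045 0 -.003 -.002 .006 .1;0 0 .2 0 0 0 .1;0 0 .2 0 0 0 .1;0 0 .15 0 0 0 .1;0 0 .05 0 0 0 .1'
python3 -m jog '0 0 0 0 0 0 .1'
python3 - <<'E'
from h import *
s=state();print(hob(s["tool_pos"]))
d=snapshot("wrist");cv2.imwrite("pics/w4.png",d["img"][:,:,::-1])
c=boardmask(d,0,640,0,480);print(cv2.boundingRect(c), proj(d,s["tool_pos"]+155*N))
n=snapshot("scene");c=boardmask(n,340,440,165,225);r=cv2.minAreaRect(ray(n,c,9)[:,:2].astype(np.float32));print(r)
E
```

```text
time: 17.12
tool_pos: [315.2, -235.1, 4.9]
tcp_rot: [-90.0, 0.0, -60.0]
ft_force: [-0.4, 0.3, 0.5]
finger_gap: 38.4
grip_force: 0.0
time: 17.25
tool_pos: [314.8, -235.4, 4.7]
tcp_rot: [-90.0, 0.1, -60.0]
ft_force: [-0.4, -0.3, -0.1]
finger_gap: 38.4
grip_force: 0.0
t 17.25 pos [ 314.8 -235.4    4.7] rot [-9.e+01  5.e-02 -6.e+01] F [-0.4 -0.3 -0.1] gap 38.4 grip 0.0 q [-73.9  49.8 115.8  76.5  93.4  14. ]
(-189.5, -110.2)
(279, 62, 60, 351) [[322.67191993 328.16937776]]
((523.0160522460938, -175.86471557617188), (140.83114624023438, 82.54522705078125), 30.433168411254883)
```

View pics/w4.png

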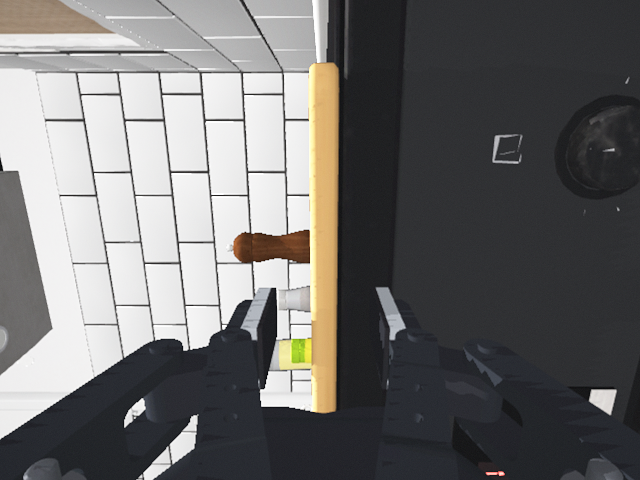

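The wrist view shows the board edge-on at columns 310–337, midway between the pads (about 265 and 385), with the ledge clear of the lower finger. I'll close on it.

```bash
python3 -m jog '0 0 0 0 0 0 1;0 0 0 0 0 0 1;0 0 0 0 0 0 1;0 0 0 0 0 0 1' 70
python3 -m jog '0 -.03 0 0 0 0 1;0 -.1 0 0 0 0 1;0 -.2 0 0 0 0 1;0 0 0 0 0 0 1'
python3 -c "from h import *;state()"
```

```text
time: 17.85
tool_pos: [314.7, -235.6, 4.5]
tcp_rot: [-90.0, 0.1, -60.1]
ft_force: [-0.5, -1.7, 1.5]
finger_gap: 7.8
grip_force: 71.5
time: 18.35
tool_pos: [314.9, -235.7, 38.4]
tcp_rot: [-90.0, 0.0, -60.0]
ft_force: [-0.2, 0.3, -1.5]
finger_gap: 7.8
grip_force: 71.3
t 18.35 pos [ 314.9 -235.7   38.4] rot [-90.01   0.   -60.03] F [-0.2  0.3 -1.5] gap 7.8 grip 71.29844784736633 q [-73.9  43.6 119.2  76.8  94.   16.8]
```

```bash
python3 -m jog '0 -.4 0 0 0 0 1;0 -.45 0 0 0 0 1;0 -.45 0 0 0 0 1;0 -.45 0 0 0 0 1;0 -.45 0 0 0 0 1'>/dev/null
python3 -m jog '0 -.45 0 0 0 0 1;0 -.4 0 0 0 0 1;0 0 0 -.1 0 0 1;0 0 0 -.15 0 0 1;0 0 0 -.15 0 0 1' >/dev/null
python3 -m jog '0 0 0 -.15 0 0 1;0 0 0 -.15 0 0 1;0 0 0 -.15 0 0 1;0 0 0 -.15 0 0 1;0 0 0 -.15 0 0 1' >/dev/null
python3 -m jog '0 0 0 -.15 0 0 1;0 0 0 -.15 0 0 1;0 0 0 -.15 0 0 1;0 0 0 -.05 0 0 1;0 0 0 0 0 0 1'
python3 - <<'E'
from h import *
t=np.radians(42);X=np.array([np.cos(t),np.sin(t),0])
delta(np.array([467,383,430]),X,-Z)
E
```

```text
time: 20.85
tool_pos: [315.1, -235.3, 341.5]
tcp_rot: [171.0, 0.2, -59.9]
ft_force: [0.5, -0.9, -1.9]
finger_gap: 8.3
grip_force: 71.1
t 20.85 pos [ 315.1 -235.3  341.5] rot [170.99   0.24 -59.95] F [ 0.5 -0.9 -1.9] gap 8.3 grip 71.07961893081665 q [-40.1 -21.9 119.1  -8.4  86.2 110.6]
shift [-4.595 -4.221 -1.546] | after turn [ 5.266 -3.579 -0.885] turn [ 0.1047  0.1365 -1.6949]
```

```bash
python3 -m jog '0 0 0 .15 0 0 1;0 0 -.45 0 0 0 1;0 0 -.44 0 0 0 1;-.2 -.19 0 0 0 0 1;-.39 -.375 0 0 0 0 1' >/dev/null
python3 -m jog '-.39 -.375 0 0 0 0 1;-.39 -.375 0 0 0 0 1;-.39 -.375 0 0 0 0 1;-.39 -.375 0 0 0 0 1;-.39 -.375 0 0 0 0 1' 
python3 -m jog '-.39 -.375 0 0 0 0 1;-.39 -.375 0 0 0 0 1;-.39 -.375 0 0 0 0 1;-.39 -.375 0 0 0 0 1;-.39 -.375 0 0 0 0 1'
python3 - <<'E'
from h import *
t=np.radians(42);X=np.array([np.cos(t),np.sin(t),0])
delta(np.array([467,383,430]),X,-Z)
E
```

```text
time: 22.1
tool_pos: [401.2, 82.8, 431.3]
tcp_rot: [-179.4, 1.2, -58.4]
ft_force: [0.5, -0.1, -0.4]
finger_gap: 7.7
grip_force: 71.1
time: 22.72
tool_pos: [469.7, 195.5, 437.2]
tcp_rot: [-175.4, 7.3, -48.3]
ft_force: [0.4, -0.2, -1.2]
finger_gap: 7.7
grip_force: 71.1
t 22.73 pos [469.7 195.5 437.2] rot [-175.36    7.32  -48.29] F [ 0.4 -0.2 -1.2] gap 7.7 grip 71.12704038619995 q [ 13.6  -8.4  97.9   8.6  89.8 152.2]
shift [-1.397 -1.203  0.351] | after turn [ 1.235 -1.411  0.072] turn [-0.1568  0.0347 -1.5067]
```

```bash
python3 -m jog '0 0 0 -.0157 .0035 -.15 1;0 0 0 -.0157 .0035 -.15 1;0 0 0 -.0157 .0035 -.15 1;0 0 0 -.0157 .0035 -.15 1;0 0 0 -.0157 .0035 -.15 1' >/dev/null
python3 -m jog '0 0 0 -.0157 .0035 -.15 1;0 0 0 -.0157 .0035 -.15 1;0 0 0 -.0157 .0035 -.15 1;0 0 0 -.0157 .0035 -.15 1;0 0 0 -.0157 .0035 -.15 1' >/dev/null
python3 -m jog '0 0 0 0 0 0 1' >/dev/null
python3 - <<'E'
from h import *
t=np.radians(42);X=np.array([np.cos(t),np.sin(t),0])
delta(np.array([467,383,430]),X,-Z)
E
```

```text
t 24.1 pos [469.2 194.9 437.3] rot [1.7994e+02 6.0000e-02 4.1500e+01] F [-0.2  0.6 -2.1] gap 8.0 grip 71.07253432273865 q [16.8 -7.5 96.9 -0.1 90.7 65.3]
shift [ 1.23  -1.424  0.07 ] | after turn [ 1.242 -1.413  0.073] turn [ 0.0009  0.001  -0.0084]
```

```bash
python3 -m jog '.31 -.353 0 0 0 -.0084 1;.31 -.353 0 0 0 0 1;.31 -.353 0 0 0 0 1;.31 -.353 0 0 0 0 1;0 0 0 0 0 0 1'
python3 - <<'E'
from h import *
t=np.radians(42);X=np.array([np.cos(t),np.sin(t),0])
delta(np.array([467,383,430]),X,-Z)
d=snapshot("wrist");cv2.imwrite("pics/w5.png",d["img"][:,:,::-1])
m=snapshot("top");v=np.vstack([cv2.resize(d["img"],(533,400)),cv2.resize(m["img"][225:345,160:320],(533,400),interpolation=2)])
cv2.imwrite("pics/c5.png",cv2.resize(np.hstack([d["img"][40:440,:],cv2.resize(m["img"][225:345,160:320],(533,400),interpolation=2)]),(800,273))[:,:,::-1])
cv2.imwrite("pics/c5.png",np.vstack([cv2.resize(d["img"][:,100:540],(440,480))])[:,:,::-1])
np.savez("w5.npz",img=d["img"],fx=d["fx"],fy=d["fy"],cx=d["cx"],cy=d["cy"],extrinsics=d["extrinsics"])
E
```

```text
time: 24.72
tool_pos: [466.5, 385.6, 436.1]
tcp_rot: [180.0, 0.1, 42.0]
ft_force: [-0.6, -0.3, -0.7]
finger_gap: 7.5
grip_force: 71.1
t 24.73 pos [466.5 385.6 436.1] rot [1.800e+02 1.300e-01 4.202e+01] F [-0.6 -0.3 -0.7] gap 7.5 grip 71.08441829681396 q [34.7  7.7 81.7 -0.  90.7 82.7]
shift [-0.014  0.022  0.061] | after turn [-0.014  0.022  0.061] turn [0.0001 0.0021 0.0004]
```

View pics/w5.png

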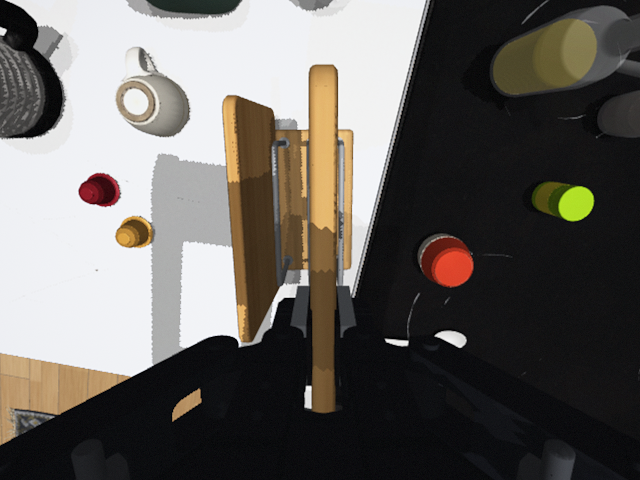

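The wrist view shows the board gripped upright at columns 310–338, above the foot. The right hoop is at about column 341 and the middle hoop at about 307, just left of the board. The filed board leans away to the left (225–275), clear of it. Now the numbers for centring.

```bash
cat >> h.py <<'E'
RX=np.array([np.cos(np.radians(42)),np.sin(np.radians(42)),0]);RY=np.array([-RX[1],RX[0],0]);SLOT=np.array([467.,383,20])
def rk(p): q=np.asarray(p)-SLOT;return np.round([q@RX,q@RY],1)
E
python3 - <<'E'
from h import *
d=dict(np.load("w5.npz"));im=np.ascontiguousarray(d["img"])
h=cv2.cvtColor(im,cv2.COLOR_RGB2HSV);S=h[...,1]
for r in (150,170,190,210,240,250):
    print(r,[(c,int(S[r,c]),int(h[r,c,2])) for c in list(range(300,313))+list(range(334,358))])
for c in (307,341):
    for r in (150,240): print(c,r,rk(ray(d,(c,r),102.5)[0]))
print("foot right edge",[rk(ray(d,(c,r),20)[0]) for c,r in((353,140),(351,265))],"foot far edge",rk(ray(d,(330,130),20)[0]))
# bottom edge of board: far end corner region: row 66
s=sense();print("tool",rk(s["tool_pos"]))
E
```

```text
150 [(300, 132, 166), (301, 124, 216), (302, 120, 230), (303, 120, 230), (304, 120, 230), (305, 124, 234), (306, 99, 157), (307, 37, 97), (308, 6, 83), (309, 131, 121), (310, 150, 153), (311, 143, 176), (312, 139, 198), (334, 138, 181), (335, 140, 149), (336, 143, 123), (337, 145, 137), (338, 62, 111), (339, 19, 133), (340, 12, 169), (341, 8, 183), (342, 10, 181), (343, 17, 163), (344, 72, 173), (345, 122, 214), (346, 121, 226), (347, 122, 226), (348, 122, 225), (349, 123, 220), (350, 128, 202), (351, 128, 187), (352, 148, 145), (353, 3, 227), (354, 2, 247), (355, 2, 245), (356, 1, 243), (357, 0, 242)]
170 [(300, 132, 159), (301, 128, 211), (302, 121, 226), (303, 120, 228), (304, 120, 229), (305, 121, 233), (306, 84, 163), (307, 31, 98), (308, 8, 90), (309, 111, 117), (310, 148, 146), (311, 144, 175), (312, 141, 193), (334, 142, 191), (335, 140, 159), (336, 149, 118), (337, 137, 169), (338, 82, 137), (339, 17, 135), (340, 12, 173), (341, 9, 200), (342, 9, 193), (343, 19, 150), (344, 86, 161), (345, 125, 214), (346, 123, 228), (347, 122, 225), (348, 122, 226), (349, 119, 229), (350, 1
[... 2032 characters left out ...]
, 124, 209), (306, 127, 207), (307, 117, 161), (308, 35, 96), (309, 7, 71), (310, 119, 92), (311, 144, 108), (312, 138, 120), (334, 145, 79), (335, 143, 73), (336, 142, 115), (337, 119, 131), (338, 26, 116), (339, 13, 137), (340, 6, 157), (341, 8, 163), (342, 18, 128), (343, 60, 110), (344, 127, 185), (345, 126, 208), (346, 126, 195), (347, 126, 188), (348, 127, 179), (349, 129, 166), (350, 140, 151), (351, 35, 180), (352, 1, 217), (353, 1, 226), (354, 1, 225), (355, 1, 226), (356, 1, 226), (357, 1, 225)]
307 150 [59.8 15. ]
307 240 [-14.4  15.8]
341 150 [ 59.8 -12. ]
341 240 [-14.4 -13.1]
foot right edge [array([ 67.2, -27.8]), array([-65.5, -28.6])] foot far edge [76.8 -4.6]
tool [0.2 0. ]
```

```bash
python3 -c "
from h import *
d=dict(np.load('w5.npz'));print('board far end',rk(ray(d,(323,66),289)[0]))"
python3 -m jog '.02 -.005 .2 0 0 -.008 1;0 0 .25 0 0 0 1;0 0 0 0 0 0 1'
python3 -m jog '0 0 .2 0 0 0 1;0 0 .2 0 0 0 1;0 0 .15 0 0 0 1;0 0 .1 0 0 0 1;0 0 0 0 0 0 1'
```

```text
board far end [88.6  2.1]
time: 25.2
tool_pos: [467.9, 383.1, 388.4]
tcp_rot: [179.9, 0.4, 42.4]
ft_force: [-0.2, -0.2, -1.8]
finger_gap: 7.5
grip_force: 71.0
time: 25.82
tool_pos: [468.2, 384.4, 326.1]
tcp_rot: [179.9, 0.2, 42.5]
ft_force: [-0.3, -0.6, -1.2]
finger_gap: 8.0
grip_force: 71.1
```

```bash
python3 -m jog '.02 0 .1 0 0 0 1;0 0 .1 0 0 0 1;0 0 .04 0 0 0 1;0 0 0 0 0 0 1'
python3 -m jog '0 0 .03 0 0 0 1;0 0 0 0 0 0 1' | egrep 'pos|force'
python3 -m jog '0 0 .02 0 0 0 1;0 0 0 0 0 0 1' | egrep 'pos|force'
```

```text
time: 26.32
tool_pos: [469.8, 385.7, 302.7]
tcp_rot: [179.9, 0.1, 42.5]
ft_force: [0.0, 0.1, -1.6]
finger_gap: 7.3
grip_force: 71.1
tool_pos: [469.9, 385.8, 300.2]
ft_force: [0.4, -0.0, -1.3]
grip_force: 71.1
tool_pos: [469.9, 385.8, 298.1]
ft_force: [0.0, -0.2, -2.0]
grip_force: 71.1
```

```bash
for i in 1; do python3 -m jog '0 0 .015 0 0 0 1;0 0 0 0 0 0 1' | egrep 'pos|force'
python3 -m jog '0 0 .015 0 0 0 1;0 0 0 0 0 0 1' | egrep 'pos|force'; done
```

```text
tool_pos: [470.0, 385.8, 296.8]
ft_force: [0.1, 0.8, -1.0]
grip_force: 71.3
tool_pos: [470.1, 385.9, 296.7]
ft_force: [-4.6, -4.2, 7.8]
grip_force: 72.5
```

The board touched the foot at the predicted height. I'll open the fingers part-way, so they stay clear of the filed board, and then lift straight up.

```bash
python3 -m jog '0 0 -.01 0 0 0 .7;0 0 0 0 0 0 .4;0 0 0 0 0 0 .3;0 0 0 0 0 0 .3' | egrep 'pos|force|gap'
python3 -m jog '0 0 -.1 0 0 0 .3;0 0 -.3 0 0 0 .3;0 0 -.4 0 0 0 .3;0 0 -.4 0 0 0 .3;0 0 -.4 0 0 0 .3' | egrep 'pos|force|gap'
python3 -m jog '-.4 0 -.4 0 0 0 .3;-.5 0 0 0 0 0 .3;-.5 0 0 0 0 0 .3;0 0 0 0 0 0 .3' | egrep 'pos|force|gap'
python3 - <<'E'
from h import *
d=snapshot("wrist");np.savez("w6.npz",**{k:np.array(v) for k,v in d.items()});cv2.imwrite("pics/w6.png",d["img"][:,:,::-1])
m=snapshot("top");cv2.imwrite("pics/t6.png",m["img"][:,:,::-1])
S=cv2.cvtColor(np.ascontiguousarray(d["img"]),cv2.COLOR_RGB2HSV)
# predicted pixels of the board's top edge if standing in place, and sampled colour there
for x in (-95,-80,-40,0,40,80,95):
    print(x,[(y,*[int(v) for v in p],S[int(p[1]),int(p[0])].tolist()) if 0<=p[0]<640 and 0<=p[1]<480 else None for y in (-12,-6,0,6,12) for p in proj(d,SLOT+(x+1.5)*RX+y*RY+[0,0,130])])
E
```

```text
tool_pos: [469.9, 385.8, 296.1]
ft_force: [0.7, 0.3, -0.3]
finger_gap: 30.1
grip_force: 0.0
tool_pos: [469.7, 386.1, 458.5]
ft_force: [0.5, 0.8, -0.3]
finger_gap: 29.6
grip_force: 0.0
tool_pos: [364.5, 290.0, 497.4]
ft_force: [1.0, -0.0, -0.3]
finger_gap: 30.0
grip_force: 0.0
-95 [(-12, 336, 167, [113, 4, 247]), (-6, 328, 167, [0, 1, 237]), (0, 321, 167, [108, 5, 248]), (6, 314, 167, [110, 3, 245]), (12, 307, 167, [0, 0, 242])]
-80 [(-12, 336, 148, [113, 4, 247]), (-6, 329, 148, [0, 0, 218]), (0, 321, 148, [19, 128, 231]), (6, 314, 148, [75, 3, 152]), (12, 307, 148, [120, 2, 152])]
-40 [(-12, 337, 97, [109, 11, 194]), (-6, 329, 97, [17, 131, 168]), (0, 322, 97, [18, 130, 230]), (6, 314, 97, [16, 129, 95]), (12, 307, 97, [113, 12, 173])]
0 [(-12, 338, 42, [113, 11, 179]), (-6, 330, 42, [18, 125, 192]), (0, 322, 42, [18, 131, 228]), (6, 315, 42, [17, 132, 87]), (12, 307, 42, [111, 10, 186])]
40 [None, None, None, None, None]
80 [None, None, None, None, None]
95 [None, None, None, None, None]
```

Run:
```python
from h import *
d=dict(np.load("w6.npz"));S=cv2.cvtColor(np.ascontiguousarray(d["img"]),cv2.COLOR_RGB2HSV)
col=S[:,321,1];r=[i for i in range(100,200) if col[i]>90];print("near end row",max(r),rk(ray(d,(321,max(r)),148)[0]))
for row in (60,100,130):
    c=[i for i in range(295,350) if S[row,i,1]>90 and S[row,i,2]>140];print(row,min(c),max(c),rk(ray(d,(min(c),row),150)[0]),rk(ray(d,(max(c),row),150)[0]))
    # lower profile
m=snapshot("top");H=cv2.cvtColor(np.ascontiguousarray(m["img"]),cv2.COLOR_RGB2HSV)
for z in (150,):
  for x in (-100,-96,-92,-88,-80,-40,0,40,80,88,92,96,100):
    P=proj(m,[SLOT+x*RX+y*RY+[0,0,z-20] for y in (-8,-4,0,4,8)]);print(x,[H[int(round(p[1])),int(round(p[0]))].tolist() for p in P])
```

```text
near end row 163 [-90.1   0.7]
60 295 347 [-11.3  21.7] [-10.9 -19. ]
100 295 346 [-40.6  22. ] [-40.2 -19. ]
130 295 345 [-63.7  22.2] [-63.3 -18.8]
-100 [[15, 7, 231], [15, 7, 231], [15, 7, 228], [165, 2, 234], [135, 2, 234]]
-96 [[15, 16, 161], [15, 11, 193], [9, 9, 192], [165, 2, 227], [150, 2, 233]]
-92 [[15, 49, 114], [15, 90, 128], [15, 20, 156], [160, 3, 225], [150, 2, 233]]
-88 [[17, 128, 98], [16, 134, 156], [17, 129, 170], [11, 26, 206], [135, 2, 234]]
-80 [[17, 129, 99], [17, 140, 191], [17, 137, 218], [12, 24, 210], [13, 14, 216]]
-40 [[16, 139, 92], [17, 139, 172], [17, 137, 218], [17, 73, 202], [16, 111, 212]]
0 [[16, 132, 91], [17, 137, 181], [18, 132, 220], [15, 77, 196], [17, 110, 216]]
40 [[16, 133, 92], [17, 137, 134], [17, 134, 221], [16, 95, 202], [15, 79, 207]]
80 [[15, 122, 94], [17, 136, 133], [18, 133, 229], [15, 76, 222], [173, 4, 229]]
88 [[0, 4, 218], [16, 117, 142], [17, 129, 211], [15, 83, 214], [150, 2, 234]]
92 [[150, 1, 231], [0, 6, 225], [13, 50, 211], [14, 26, 217], [150, 2, 234]]
96 [[135, 2, 234], [140, 3, 234], [150, 2, 233], [150, 2, 234], [150, 2, 234]]
100 [[165, 2, 234], [150, 2, 234], [135, 2, 234], [135, 2, 234], [135, 2, 234]]
```

The board stands upright in the slot, spanning about −92 to +92 mm along it, and the hand is well clear. I'm handing in.

```bash
python3 -c "
from bench import *
print(hand_in())"
```

```text
the job is handed in; nothing more can be done
None
```

The board is upright in the rack's empty slot on a long edge, centred to within a few mm and down on the foot, with the gripper let go and clear; I handed the job in after about 29 s on the robot's clock, and no verdict came back.

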